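Clamp the chip and index its carriage one slot

ROBOT

A 6-joint arm with a two-finger parallel gripper is mounted at the origin on the work surface. World frame = base frame: x ahead of the robot, y to its left, z up, the work surface at z = 0. Lengths are in m, angles in rad, forces in N, time in s.
With the tool pointing down it reaches from about 0.35 to 0.975 m from the base axis. Payload 17.4 kg.
Tool frame: the origin (TCP) lies on the mounting face of the last link; the fingertips stand 173 mm ahead of it and the grasp point (between the pads) lies 155 mm ahead of it; z points along the fingers, y is the line along which they close (so a half turn about z gives the same grasp; the last joint's range is limited). The gripper opens to 85 mm and grips with 20 to 120 N. Pads are 22 mm wide; open, the fingers measure 114 mm over their backs; the gripper's body (76 mm by 85 mm) begins 54 mm behind the grasp point. The pads swing forward as they close: fully open they stand 13 mm farther back than shut.
Start: joints at [1.115, 0.116, 1.442, -0, 1.584, -0.038], TCP at [0.274, 0.617, 0.405] pointing down, gripper open.
Joint ranges: [-2.83, 2.83], [-0.83, 2.19], [0.07, 2.5], [-1.14, 4.28], [0.01, 3], [-2.97, 2.97]. Speed limits (rad/s): [1.89, 1.89, 2.22, 3.14, 3.14, 3.14].

INTERFACE

Orientations are given as a unit quaternion [w, x, y, z].
In Python, from workcell import * gives the robot as it stands.
- The arm moves only by the tool step_arm, never from a script. Its argument "rows" is a list that holds one entry, the list of rows, each a list of 5 numbers: the gripper's target within -1 to 1 (fully open at 1, half-way at 0, shut at -1), then the shift along the tool's x, y, z in m, then the turn about the tool's z in rad. A call has exactly 5 rows; each row is the pose to reach, as a shift and turn from the pose commanded when the call began, along the tool's axes at that moment; what a row does not reach only later rows make up. A row lasts 1/10 s, in which the tool goes at most 50 mm and 8.59 degrees, less where a joint would pass 70% of its speed; a pose out of reach is approached as far as the arm can. A call with a gripper value outside its range is refused whole. The fingers move at their own pace and stop on an object; the grip force is fixed at half the most. Time passes only in rows, so rows that repeat a pose let the fingers close, or fill a call up. It gives the time, the measured TCP pose, the force, the opening and the grip force at its end, in the units of the state.
- observe(): the state, without advancing time (a new reading comes with each control period).
- snapshot(name): name is "side" or "top"; returns a dict with "pixels" (400x640x3 uint8, red, green, blue), "mtx" (3x3 intrinsics, pixels), "dist" ([k1, k2, p1, p2, k3] as OpenCV has them; the pictures are not rectified), "R" (3x3) and "t" (3): a world point X has camera coordinates R X + t. Camera axes: x right, y down, z forward; pixel columns grow to the right and rows downward; lengths in m; the calibration is good to about 2 mm. A picture is of the moment at which its call begins. There is no depth.
- job_done(): hands the job in; it is judged then, once.
Trained networks look in the newest picture that a camera, given by its name, has taken for a name from the list of things; names that differ only in an ending like _2 or _b are one class to them, and where a whole thing is asked for, a point or a joint stands for the part that bears it (a point fixed in the world has none). Each returns a list of dicts, best first, with "p" (0 to 1); they miss things now and then, are a little off and sometimes report something else, mostly with a low value. They report only what shows in the picture. A call takes as long as a camera call. They do not tell look-alikes from the thing itself.
- spot_in(camera, label): "pixel" ([column, row] in pixels, amid what is visible of it).
- tip_of(camera, label): "pixel" ([column, row] in pixels: a listed point, or the origin of a listed thing).
The state is a dict: "clock": time; "qpos": joint angles; "joint_vel": joint speeds; "effort": joint torques, N m; "position": TCP position; "tool_rot": TCP orientation; "contact_force": force on the tool from outside, world axes, zero at the start; "wrist_torque": the same for the moment, N m; "finger_gap": opening from 0.0 (shut) to 1.0 (fully open); "gripper_force": force on a finger pad.
Only numpy, scipy, OpenCV 4.12 (cv2) and the standard library are available. Lean on these libraries where they do the work, as an engineer would, in place of code of your own. Each camera call takes 0.05 s, during which the arm holds its last target. There are 200 camera calls.

TASK

Press the orange hinged clamp cover on the chip carriage down until its catch holds it shut, and take the hand off it. Then pull up the carriage's red lock knob, slide the carriage along its rail to the very next slot towards the post with the green cap, and let the lock pin go fully home there. Finish while still gripping the red knob with the pin home, do not let go; leave the other things on the bench where they are.

Things in the scene. Friction and masses are not known exactly. Their poses are not given: they have to be found in the camera images.
- rail: Fixed indexing rail: aluminium bar 300 mm long, 50 wide, top at 30 mm, on a dark base plate. Origin on the bench under the middle slot; y along the bar, x square to it away from the robot, z up. Lock slots 11 mm long at y = -80, -40, 0, 40, 80 mm on the bar's centre line. A guide rod runs parallel at x = 110 mm.
- carriage (a joint): Position of the grey carriage along the rail's y in m, -0.085 to 0.085; starts locked at 0 (middle slot). Unlocked, it slides with about 2 N of friction. Its plate is 64 mm long in y, from rail x = -35 to 150 mm, top at 42 mm.
- pin_axis (a point): Point on the carriage on the lock pin's vertical axis, 42 mm above the bench; does not rise with the pin. It stands at rail x = 0, y = carriage position.
- plunger (a joint): Lift of the spring lock pin in m: 0 = fully home, 0.014 = top stop. The spring pulls down, 4.5 N at the bottom, 8 N at the top. The 8 mm round-nosed pin reaches 8 mm into the slot: the carriage is free when it is lifted over 8 mm. Let down between slots it rides on the bar at 0.008; over a slot it drops to 0, with 1.5 mm of play each way along the rail.
- knob_center (a point): Centre of the red pull knob on top of the lock pin, an upright cylinder 26 mm in diameter and 32 mm high with two black bands (when home, from 78 to 110 mm above the bench, this centre at 94 mm). It rises with the pin. Grip it from above, any yaw.
- cover (a joint): Opening angle of the orange clamp cover in rad: 0 = flat and shut, up to 1.0. It starts part open, kept there by hinge friction; a light spring lifts it again if pressed down but not caught. Near 0.08 rad the front edge meets the spring catch: some 2 to 8 N on the pad push it past to 0, where it stays.
- cover_hinge (a point): Middle of the cover's hinge axis (parallel to the rail's y), on the carriage at rail x = 132 mm, 60 mm above the bench.
- cover_pad (a point): Black thumb pad on top of the orange cover, 58 mm from the hinge axis towards the robot; 63 mm above the bench when shut. Moves with the cover, which is 56 mm wide, 6 thick and reaches 80 mm from the hinge, front edge (robot side) up when open. The steel catch in front of that edge, 42 to 54 mm from the knob's axis, has its top at 67 mm: press the pad, not the catch.
- green_post_top (a point): Top centre of the green-capped post, 64 mm high, fixed on the rail's line at y = +190 or -190 mm from the rail's middle. Its side is the way to go.
- white_post_top (a point): Top centre of the white-capped post, 64 mm high, at the other end of the rail.
- petri_mid (a point): Centre of a pale flat dish, 56 mm across, 13 mm high, near the rail. Leave it.
- driver_grip (a point): Handle of a loose yellow screwdriver 150 mm long lying near the rail. Leave it.
- wash_bottle_mid (a point): Centre of a white bottle, 64 mm across, 160 mm high. Leave it.
- beaker_mid (a point): Centre of a glass beaker, 64 mm across, 85 mm high. Leave it.
- vial_mid (a point): Centre of an amber vial, 32 mm across, 60 mm high. Leave it.
- chip_box_mid (a point): Centre of a blue box, 100 x 70 x 30 mm. Leave it.
Things that resemble listed ones, but are neither listed nor needed, are in the scene too. Leave any brown, pink or yellow look-alike of the part that bears green_post_top alone.

How it is judged:
By the outcome, as a careful person would: the job done as asked, in the order asked, and still so for the second after the job is handed in, while the arm keeps its last pose, push and grip.
It also fails if it takes over 51 s, if anything falls off the work surface, if the arm or the gripper's body presses on something with over 40 N, if the wrist force passes 120 N, or if a joint passes its speed limit or range.

## Working session

There is one attempt and no reset: what is moved stays moved. The work goes in short steps, Python scripts to look and compute and a tool call to move; the robot and the scene stay as the last step left them, time stands still between calls to the robot, and variables do not carry over. Pictures are saved under pics/ and viewed, at most 10 in all, crops included, and the job is handed in when it is done.

Besides the shell and the picture viewer there is one more tool, called as a command line: name --argument value ..., lists and objects as JSON in quotes. step_arm: Moves the arm, as the interface text tells. Its arguments: {"type":"object","properties":{"rows":{"type":"array"}},"required":["rows"]}

```bash
mkdir -p pics; cat > h.py <<'E'
from workcell import *
import numpy as np, cv2
from scipy.optimize import least_squares
def ray(s,px):
    u=cv2.undistortPoints(np.array([[px]],float),np.array(s["mtx"]),np.array(s["dist"]))[0,0]
    R=np.array(s["R"]);t=np.array(s["t"])
    d=R.T@np.array([u[0],u[1],1.]);return -R.T@t,d/np.linalg.norm(d)
def atz(s,px,z):
    o,d=ray(s,px);return o+d*(z-o[2])/d[2]
def tri(s1,p1,s2,p2):
    o1,d1=ray(s1,p1);o2,d2=ray(s2,p2)
    k=np.linalg.lstsq(np.c_[d1,-d2],o2-o1,rcond=None)[0]
    a=o1+k[0]*d1;b=o2+k[1]*d2;return (a+b)/2,np.linalg.norm(a-b)
def proj(s,X):
    r,_=cv2.Rodrigues(np.array(s["R"]))
    return cv2.projectPoints(np.array([X],float),r,np.array(s["t"],float),np.array(s["mtx"]),np.array(s["dist"]))[0].reshape(-1,2)
def save(s,n,crop=None,f=1):
    im=np.array(s["pixels"])[:,:,::-1]
    if crop: im=im[crop[1]:crop[3],crop[0]:crop[2]]
    cv2.imwrite("pics/"+n,cv2.resize(im,None,fx=f,fy=f,interpolation=cv2.INTER_CUBIC))
E
python3 - <<'E'
from h import *
S={c:snapshot(c) for c in("side","top")}
for c in S: save(S[c],c+"0.png")
P={}
for l in["rail","pin_axis","knob_center","cover_hinge","cover_pad","green_post_top","white_post_top"]:
    for c in S:
        r=tip_of(c,l);P[c,l]=r
        print(l,c,[(np.round(x["pixel"]).tolist(),round(x["p"],2)) for x in r[:4]])
    if P["side",l] and P["top",l]:
        x,e=tri(S["side"],P["side",l][0]["pixel"],S["top"],P["top",l][0]["pixel"]);print("  ",x.round(4),round(e,4))
print(observe())
E
```

```text
rail side [([319.0, 206.0], 0.88), ([424.0, 309.0], 0.74)]
rail top [([315.0, 208.0], 0.62)]
   [ 5.194e-01  4.720e-02 -5.000e-04] 0.0143
pin_axis side [([318.0, 196.0], 0.59)]
pin_axis top [([314.0, 201.0], 0.7)]
   [0.5252 0.0521 0.0434] 0.0028
knob_center side [([316.0, 186.0], 0.44)]
knob_center top [([316.0, 202.0], 0.52)]
   [0.5128 0.0432 0.098 ] 0.0022
cover_hinge side [([355.0, 179.0], 0.77)]
cover_hinge top [([317.0, 200.0], 0.74), ([320.0, 159.0], 0.73)]
   [0.5725 0.0241 0.1045] 0.1151
cover_pad side [([343.0, 175.0], 0.8), ([318.0, 206.0], 0.63)]
cover_pad top [([319.0, 174.0], 0.72)]
   [0.6012 0.0424 0.1071] 0.0112
green_post_top side [([342.0, 234.0], 0.69), ([381.0, 234.0], 0.65), ([316.0, 263.0], 0.53), ([363.0, 260.0], 0.49)]
green_post_top top [([391.0, 244.0], 0.71), ([387.0, 176.0], 0.71), ([410.0, 207.0], 0.67), ([375.0, 212.0], 0.63)]
   [ 0.4407 -0.1845  0.1639] 0.0819
white_post_top side [([297.0, 155.0], 0.47)]
white_post_top top [([252.0, 193.0], 0.66)]
   [0.5296 0.2428 0.0557] 0.0053
{'clock': 0.8, 'qpos': array([ 1.11519343e+00,  1.15996071e-01,  1.44159505e+00, -1.29374083e-05,
        1.58399409e+00, -3.78043887e-02]), 'joint_vel': array([-1.53064868e-03,  7.45244339e-04, -2.61784110e-04, -1.13729365e-04,
       -7.86763525e-05, -1.19112091e-04]), 'effort': array([-4.37063252e-03, -7.31747818e+01, -6.32585764e+01, -3.64282505e-04,
        9.39411184e-04, -2.29933687e-05]), 'position': array([0.27389626, 0.61694062, 0.40470886]), 'tool_rot': array([7.18050020e-06, 2.07383296e-01, 9.78259765e-01, 2.02676394e-06]), 'contact_force': array([-0.79052085, -0.57352793, -0.14412084]), 'wrist_torque': array([ 0.02186419,  0.00452361, -0.03438529]), 'gripper_force': 0.0, 'finger_gap': 1.002027603495952}
```

```bash
python3 -c "
import cv2,numpy as np
a=cv2.imread('pics/side0.png');print(a.shape)"
```

```text
(400, 640, 3)
```

View pics/side0.png

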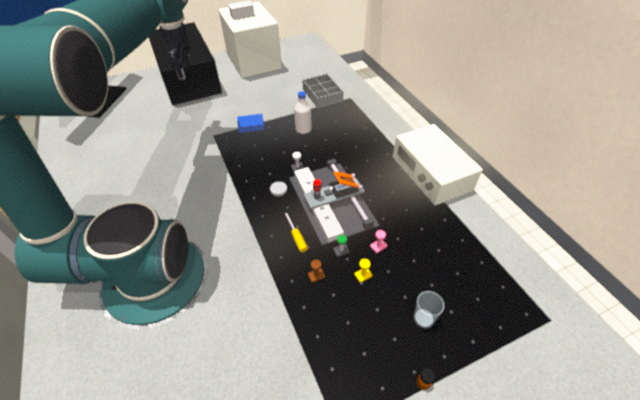

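View pics/top0.png

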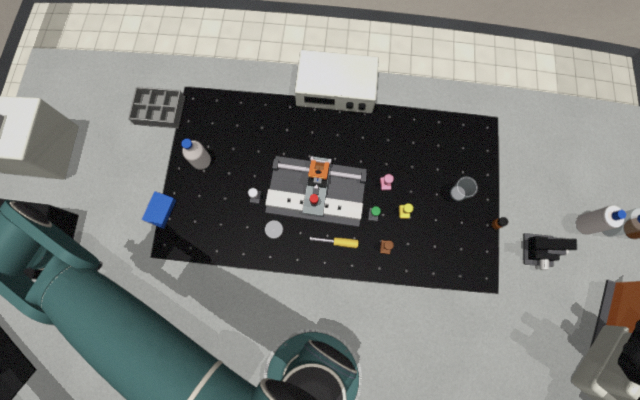

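Side view: green cap at (342,239), white cap at (297,156), red knob at (317,185), orange cover at (346,180). Top view: green at (375,211), white at (252,193), knob at (314,199), cover at (319,170). The look-alikes are brown (387,247), yellow (405,211) and pink (387,180). Only the green one at (375,211) is on the rail's line, opposite the white cap. I'll confirm that in a crop and fit the rail pose.

```bash
python3 - <<'E'
from h import *
S={c:snapshot(c) for c in("side","top")}
save(S["top"],"top1.png",(235,140,425,260),4)
w={"side":(297,155),"top":(252,193)};g={"side":(342,238),"top":(375,211)};k={"side":(317,185),"top":(314,199)}
# refine by colour
def blob(c,f,ctr,r=9):
    im=S[c]["pixels"].astype(int);m=f(im[...,0],im[...,1],im[...,2])
    ys,xs=np.nonzero(m);o=np.hypot(xs-ctr[0],ys-ctr[1])<r
    return (xs[o].mean(),ys[o].mean()),o.sum()
fg=lambda r,G,b:(G>r+40)&(G>b+20);fr=lambda r,G,b:(r>G+90)&(r>b+90)&(G<60);fw=lambda r,G,b:(r>190)&(G>185)&(b>180)
for n,f,q in(("g",fg,g),("k",fr,k),("w",fw,w)):
    B={c:blob(c,f,q[c]) for c in S};print(n,B)
    x,e=tri(S["side"],B["side"][0],S["top"],B["top"][0]);print(x.round(4),e.round(4))
    for c in S: print(c,atz(S[c],B[c][0],.06 if n!="k" else .098).round(4))
E
```

```text
g {'side': ((np.float64(341.5925925925926), np.float64(238.87654320987653)), np.int64(81)), 'top': ((np.float64(375.6027397260274), np.float64(210.56164383561645)), np.int64(73))}
[ 0.5122 -0.1383  0.0585] 0.0001
side [ 0.5117 -0.1393  0.06  ]
top [ 0.5118 -0.1381  0.06  ]
k {'side': ((np.float64(316.81632653061223), np.float64(184.08163265306123)), np.int64(49)), 'top': ((np.float64(314.0), np.float64(201.42857142857142)), np.int64(7))}
[0.5161 0.0491 0.1   ] 0.0088
side [0.5215 0.0509 0.098 ]
top [0.5122 0.0499 0.098 ]
w {'side': ((np.float64(296.2564102564103), np.float64(154.56410256410257)), np.int64(39)), 'top': ((np.float64(252.33962264150944), np.float64(192.22641509433961)), np.int64(53))}
[0.5295 0.2426 0.0604] 0.0001
side [0.5295 0.243  0.06  ]
top [0.5296 0.2427 0.06  ]
```

View pics/top1.png

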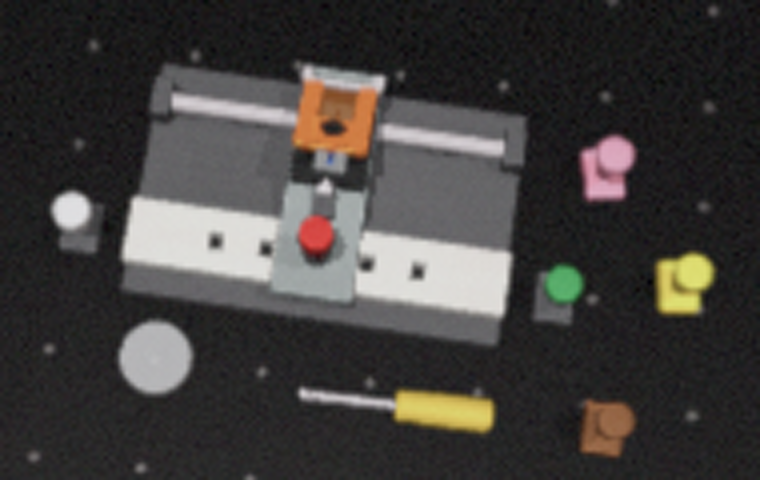

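The crop confirms it: green cap at top (375,211), in line with the bar and opposite the white cap, 381 mm apart against the 380 mm expected. Rail middle is (0.521, 0.052), rail +y is (0.045, 0.999), so the target is slot y = -40. The shut pad should be near (0.595, 0.049). Moving above it with the fingers shut.

step_arm --rows '[[[-1,-0.04,-0.03,0,0],[-1,-0.08,-0.06,0,0],[-1,-0.12,-0.09,0,0],[-1,-0.16,-0.12,0,0],[-1,-0.2,-0.15,0,0]]]'

```text
clock: 1.4
position: [0.3963, 0.3969, 0.4049]
tool_rot: [0.0, 0.207, 0.978, 0.0]
contact_force: [0.4, -0.2, 0.5]
finger_gap: 0.145
gripper_force: 0.0
```

step_arm --rows '[[[-1,-0.04,-0.03,0,0],[-1,-0.08,-0.06,0,0],[-1,-0.12,-0.09,0,0],[-1,-0.16,-0.12,0,0],[-1,-0.2,-0.15,0,0]]]'

```text
clock: 1.9
position: [0.5182, 0.1784, 0.4051]
tool_rot: [0.0, 0.207, 0.978, 0.0]
contact_force: [0.6, 0.2, -0.1]
finger_gap: -0.002
gripper_force: 0.0
```

step_arm --rows '[[[-1,-0.03,-0.02,0,-0.1],[-1,-0.06,-0.045,0,-0.2],[-1,-0.09,-0.07,0.02,-0.3],[-1,-0.124,-0.09,0.04,-0.372],[-1,-0.124,-0.09,0.05,-0.372]]]'

```text
clock: 2.4
position: [0.5959, 0.0446, 0.3525]
tool_rot: [-0.001, 0.023, 1.0, -0.0]
contact_force: [0.1, 1.3, -1.5]
finger_gap: 0.001
gripper_force: 0.0
```

```bash
cat >> h.py <<'E'
from scipy.spatial.transform import Rotation as Ro
O=np.array([.5209,.0521,0]);RX=np.array([.99897,-.0454,0]);RY=np.array([.0454,.99897,0])
def rep(o=None):
    o=o or observe();q=o["tool_rot"];M=Ro.from_quat([q[1],q[2],q[3],q[0]]).as_matrix()
    d=o["position"]-O
    print("t",round(o["clock"],2),"rail xy",(d@RX).round(4),(d@RY).round(4),"z",o["position"][2].round(4),"tx",M[:,0].round(3),"ty",M[:,1].round(3),"F",o["contact_force"].round(1),"gap",round(o["finger_gap"],3),"gf",o["gripper_force"])
    return M
E
python3 - <<'E'
from h import *
M=rep();S=snapshot("side");save(S,"side1.png",(270,130,400,260),5)
o=observe();print(M.T@(O+.074*RX+[0,0,.30]-o["position"]))
E
```

```text
t 2.4 rail xy 0.0753 -0.004 z 0.3525 tx [-0.999  0.046  0.002] ty [ 0.046  0.999 -0.001] F [ 0.1  1.3 -1.5] gap 0.001 gf 0.0
[0.00026472 0.00258705 0.05137652]
```

View pics/side1.png

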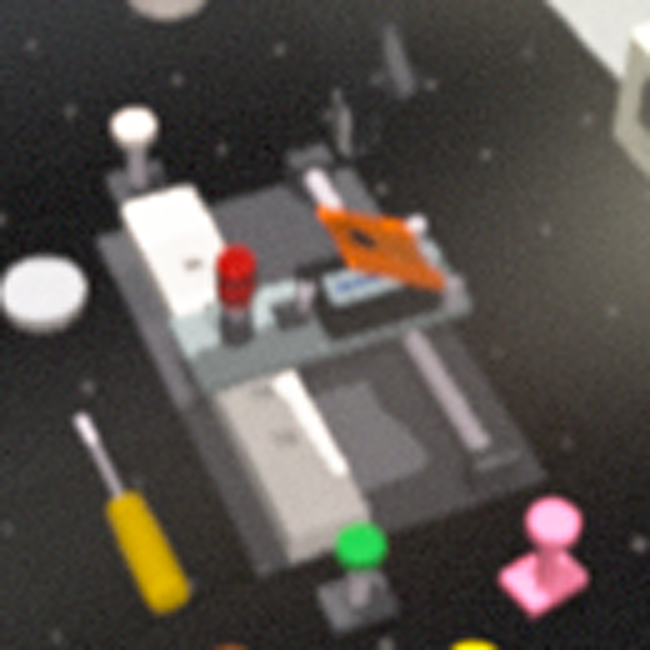

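The crop shows the cover open (crop (385,245)) and the knob home at (236,275), but I don't see the gripper. I'll project the tip and look at the full frame.

```bash
python3 - <<'E'
from h import *
S=snapshot("side");save(S,"side2.png");o=observe();p=o["position"]
for z in (.173,.08,0): print(proj(S,p-[0,0,z]))
print(np.array(S["t"]), -np.array(S["R"]).T@S["t"])
rep()
E
```

```text
[[339.71358283 157.7959708 ]]
[[340.69159109 132.39379805]]
[[341.64376997 107.65450658]]
[-0.45790903  0.21570639  1.05428137] [ 0.20684772 -0.68532249  0.92480605]
t 2.5 rail xy 0.0739 -0.0015 z 0.3528 tx [-0.999  0.048  0.003] ty [ 0.048  0.999 -0.   ] F [0.3 0.7 0.6] gap 0.001 gf 0.0
```

View pics/side2.png

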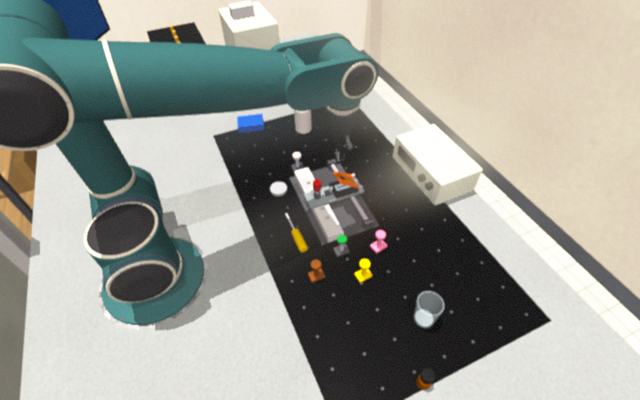

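The gripper is dark on a dark mat; its fingertips show near (338,155), where the projection puts them. Pressing down at about 54 mm from the hinge.

step_arm --rows '[[[-1,-0.004,0.001,0.02,0],[-1,-0.004,0.001,0.04,0],[-1,-0.004,0.001,0.06,0],[-1,-0.004,0.001,0.08,0],[-1,-0.004,0.001,0.1,0]]]'

```text
clock: 3.0
position: [0.5984, 0.0499, 0.2554]
tool_rot: [0.001, 0.023, 1.0, 0.0]
contact_force: [-1.5, -0.4, 0.5]
finger_gap: -0.002
gripper_force: 0.5
```

step_arm --rows '[[[-1,0,0,0.003,0],[-1,0,0,0.006,0],[-1,0,0,0.009,0],[-1,0,0,0.012,0],[-1,0,0,0.014,0]]]'

```text
clock: 3.5
position: [0.5987, 0.0488, 0.2412]
tool_rot: [0.0, 0.023, 1.0, 0.0]
contact_force: [-2.1, 1.6, 4.4]
finger_gap: -0.001
gripper_force: 1.9
```

```bash
python3 -c "
from h import *
rep()"
```

```text
t 3.5 rail xy 0.0779 0.0002 z 0.2412 tx [-0.999  0.046 -0.001] ty [0.046 0.999 0.   ] F [-2.1  1.6  4.4] gap -0.001 gf 1.887254761531949
```

step_arm --rows '[[[-1,0,0,0.002,0],[-1,0,0,0.003,0],[-1,0,0,0.004,0],[-1,0,0,0.005,0],[-1,0,0,0.005,0]]]'

```text
clock: 4.0
position: [0.5987, 0.0487, 0.2362]
tool_rot: [0.0, 0.023, 1.0, -0.0]
contact_force: [-3.1, -0.1, 6.6]
finger_gap: 0.003
gripper_force: 3.3
```

step_arm --rows '[[[-1,0,0,0.0005,0],[-1,0,0,0.001,0],[-1,0,0,0.0015,0],[-1,0,0,0.0015,0],[-1,0,0,0.0015,0]]]'

```text
clock: 4.5
position: [0.5987, 0.0487, 0.2358]
tool_rot: [0.0, 0.023, 1.0, -0.0]
contact_force: [-9.3, -1.1, 18.6]
finger_gap: 0.003
gripper_force: 9.2
```

Hard stop at the shut height (18.6 N). Lifting off and checking the cover.

step_arm --rows '[[[-1,0,0,-0.02,0],[-1,0,0,-0.05,0],[-1,0,0,-0.08,0],[0,0.03,0,-0.1,0],[1,0.06,0,-0.1,0]]]'

```text
clock: 5.0
position: [0.5385, 0.0514, 0.337]
tool_rot: [0.002, 0.023, 1.0, 0.0]
contact_force: [0.0, 1.1, 0.2]
finger_gap: 0.331
gripper_force: 0.0
```

```bash
python3 - <<'E'
from h import *
S=snapshot("side");save(S,"side3.png",(280,140,390,250),5)
for n,x,z in(("pad shut",.074,.063),("hinge",.132,.06),("pad open.4",.132-.058*np.cos(.4),.063+.058*np.sin(.4)),("knob",0,.094)):
    print(n,(proj(S,O+RX*x+[0,0,z])-[280,140])*5)
for l in("cover_pad","knob_center"): print(tip_of("side",l)[:2])
M=rep();print(M.T@(O+[0,0,.30]-observe()["position"]))
E
```

```text
pad shut [[292.4836395  225.97046579]]
hinge [[375.52076659 204.3026    ]]
pad open.4 [[300.18324531 198.77695435]]
knob [[182.51764554 224.03594745]]
[{'pixel': [338.7, 184.4], 'p': 0.82}]
[{'pixel': [316.5, 184.8], 'p': 0.52}, {'pixel': [427.0, 309.9], 'p': 0.47}]
t 5.15 rail xy 0.0169 0.0001 z 0.3347 tx [-0.999  0.046 -0.001] ty [0.046 0.999 0.   ] F [-0.   0.1 -0.6] gap 0.595 gf 0.0
[ 0.01689414 -0.00013183  0.03471566]
```

View pics/side3.png

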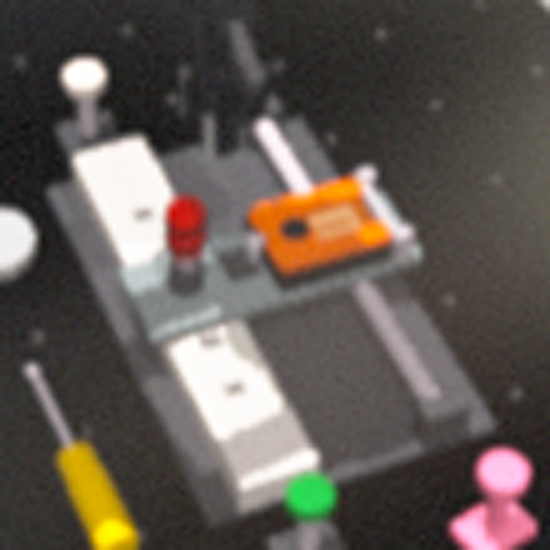

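The cover is flat and shut: pad at crop (295,227), predicted (292,226). The knob is at (186,222), within about 1 px of prediction. Going over it with the gripper open, then down.

step_arm --rows '[[[1,0.017,0,0,0],[1,0.017,0,0.01,0],[1,0.017,0,0.035,0],[1,0.017,0,0.06,0],[1,0.017,0,0.087,0]]]'

```text
clock: 5.65
position: [0.5223, 0.0521, 0.2456]
tool_rot: [0.0, 0.023, 1.0, -0.0]
contact_force: [0.3, 0.2, -1.0]
finger_gap: 0.999
gripper_force: 0.0
```

step_arm --rows '[[[-1,0,0,0,0],[-1,0,0,0,0],[-1,0,0,0,0],[-1,0,0,0,0],[-1,0,0,0,0]]]'

```text
clock: 6.15
position: [0.5221, 0.0522, 0.2487]
tool_rot: [0.001, 0.023, 1.0, 0.0]
contact_force: [-0.1, -0.7, 6.1]
finger_gap: 0.285
gripper_force: 58.6
```

```bash
python3 -c "
from h import *
rep()"
```

```text
t 6.15 rail xy 0.0012 0.0002 z 0.2487 tx [-0.999  0.046 -0.002] ty [0.046 0.999 0.   ] F [-0.1 -0.7  6.1] gap 0.285 gf 58.64477097988129
```

Knob gripped. Lifting 11 mm.

step_arm --rows '[[[-1,0,0,-0.004,0],[-1,0,0,-0.008,0],[-1,0,0,-0.011,0],[-1,0,0,-0.011,0],[-1,0,0,-0.011,0]]]'

```text
clock: 6.65
position: [0.5219, 0.0522, 0.2586]
tool_rot: [0.001, 0.023, 1.0, 0.0]
contact_force: [7.8, 0.3, -7.8]
finger_gap: 0.29
gripper_force: 59.2
```

```bash
python3 -c "
from h import *
rep()"
```

```text
t 6.65 rail xy 0.001 0.0001 z 0.2586 tx [-0.999  0.046 -0.002] ty [0.046 0.999 0.   ] F [ 7.8  0.3 -7.8] gap 0.29 gf 59.178412556648254
```

step_arm --rows '[[[-1,-0.0005,-0.003,0,0],[-1,-0.0005,-0.008,0,0],[-1,-0.0005,-0.013,0,0],[-1,-0.0005,-0.018,0,0],[-1,-0.0005,-0.02,0,0]]]'

```text
clock: 7.15
position: [0.5213, 0.0318, 0.2582]
tool_rot: [0.0, 0.023, 1.0, 0.0]
contact_force: [5.3, 3.2, -7.9]
finger_gap: 0.289
gripper_force: 59.4
```

```bash
python3 - <<'E'
from h import *
rep();S=snapshot("side");save(S,"side4.png",(280,140,390,250),5)
E
```

```text
t 7.15 rail xy 0.0013 -0.0203 z 0.2582 tx [-0.999  0.046 -0.   ] ty [0.046 0.999 0.   ] F [ 5.3  3.2 -7.9] gap 0.289 gf 59.375537037849426
```

View pics/side4.png

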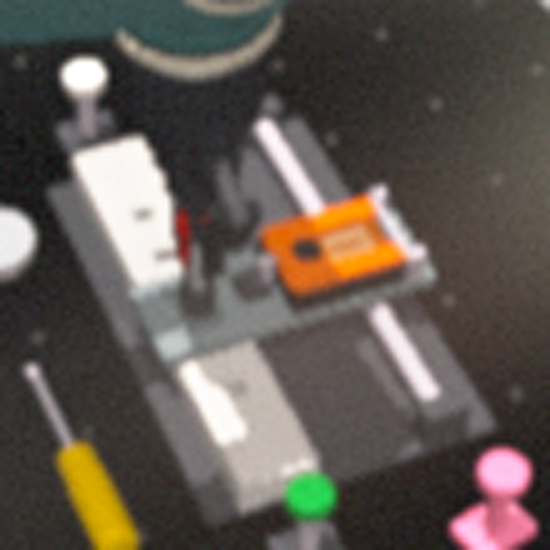

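The carriage has moved about 20 mm towards the green post (cover pad from crop (295,227) to (307,248)), and the cover is still shut. Sliding the remaining 20 mm.

step_arm --rows '[[[-1,0,-0.004,0,0],[-1,0,-0.009,0,0],[-1,0,-0.014,0,0],[-1,0,-0.018,0,0],[-1,0,-0.02,0,0]]]'

```text
clock: 7.7
position: [0.5204, 0.0121, 0.2582]
tool_rot: [0.0, 0.023, 1.0, 0.0]
contact_force: [4.4, 1.8, -7.6]
finger_gap: 0.284
gripper_force: 59.5
```

```bash
python3 -c "
from h import *
rep()"
```

```text
t 7.7 rail xy 0.0013 -0.04 z 0.2582 tx [-0.999  0.046 -0.   ] ty [0.046 0.999 0.   ] F [ 4.4  1.8 -7.6] gap 0.284 gf 59.49130475521088
```

At y = -40.0. Lowering.

step_arm --rows '[[[-1,0,0,0.002,0],[-1,0,0,0.004,0],[-1,0,0,0.006,0],[-1,0,0,0.008,0],[-1,0,0,0.009,0]]]'

```text
clock: 8.2
position: [0.5204, 0.0123, 0.249]
tool_rot: [0.0, 0.023, 1.0, -0.0]
contact_force: [4.6, -2.6, -4.4]
finger_gap: 0.287
gripper_force: 59.6
```

step_arm --rows '[[[-1,0,0,0.001,0],[-1,0,0,0.002,0],[-1,0,0,0.002,0],[-1,0,0,0.002,0],[-1,0,0,0.002,0]]]'

```text
clock: 8.7
position: [0.5205, 0.0123, 0.2487]
tool_rot: [0.0, 0.023, 1.0, -0.0]
contact_force: [-4.8, -2.4, 11.3]
finger_gap: 0.289
gripper_force: 61.7
```

```bash
python3 -c "
from h import *
rep()"
```

```text
t 8.7 rail xy 0.0014 -0.0398 z 0.2487 tx [-0.999  0.046 -0.001] ty [ 0.046  0.999 -0.   ] F [-4.8 -2.4 11.3] gap 0.289 gf 61.705520153045654
```

The pin is home: the TCP is back at its original home height (0.2487), spring load was 4.4 N at the bottom, and there is now a hard stop. One last look before handing in.

```bash
python3 - <<'E'
from h import *
S=snapshot("side");save(S,"side5.png",(280,140,390,250),5)
E
```

```text
(no output)
```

View pics/side5.png

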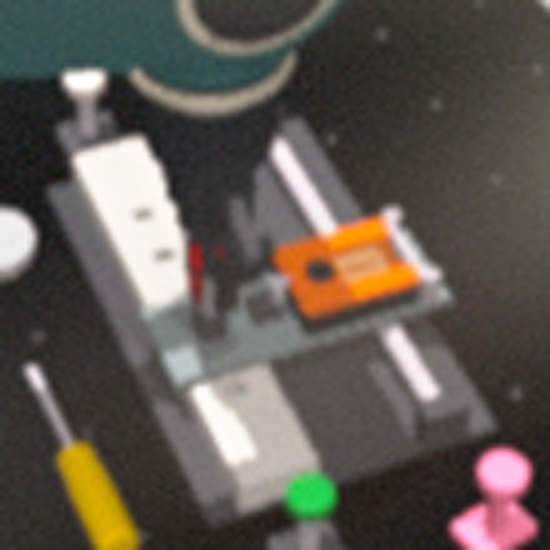

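The cover is still shut (pad at crop (320,270)). The carriage sits one slot nearer the green post, the knob at (197,272) is held between the fingers, and the dish and screwdriver haven't moved.

```bash
python3 -c "
from workcell import *
print(job_done())"
```

```text
the job is handed in; nothing more can be done
None
```

I handed the job in: the cover is caught shut, the carriage is locked in the next slot towards the green post (rail y = -40 mm) with the pin home, and the gripper still holds the red knob.

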